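# Load the test box and let its heavy lid down

## Task

Put the board with the blue heat sink into the open test box so that it lies flat inside the orange nest, then close the box: bring its heavy lid down by the front bar under control, never letting it drop, and press it gently past the spring catch until it is fully shut, without forcing it. Leave everything else on the bench where it is.

Things in the scene. Friction and masses are not known exactly. Their poses are not given: they have to be found in the camera images.
- board_mid (a point): Centre of the loose board to load (half-way up, 14 mm above its underside): a green circuit board 80 mm (its x) by 60 mm (its y), 4 mm thick, with a BLUE finned heat sink 40 mm (x) by 34 mm (y) on its middle that rises to 28 mm above the board's underside; fins run along x, so grasp the heat sink across its 34 mm (y). 120 g. z up. At the start it lies flat on the bench.
- spare_mid (a point): The same point of a second board of the same shape and size, with a BLACK heat sink: not to be used.
- tester: The fixed test box, 190 mm (its x) by 240 mm (its y) by 80 mm high, open on top, walls 6 mm, inner floor 20 mm above the bench; origin at the centre of its underside, x points from its front to its hinged back (away from the robot), z up. Its front may be turned up to 15 degrees.
- nest (a point): Centre of the orange nest on the box's inner floor, at floor level, 35 mm in front of the box's middle; axes as the box. Four rails 5 mm high and 3 mm thick leave 90 mm (x) by 70 mm (y), so the board lies in it with its 80 mm along the box's x, either way round.
- hinge (a point): Middle of the lid's hinge line, at the box's back upper edge, 82 mm above the bench, 130 mm behind the nest's centre; its y axis is the hinge line; axes as the box.
- bar (a point): Middle of the lid's grip bar: round, black, 14 mm diameter, along the hinge direction, 140 mm clear between its brackets, 43 mm clear gap to the lid's front edge. In the lid's frame 240 mm in front of the hinge and 6 mm above it. Turns with the lid: y the hinge line, z the lid's outer normal (up when shut). Shut: 88 mm above the bench; upright: about 320 mm.
- lid (a joint): Lid angle in rad: 0 fully shut, 1.57 upright, stop at 1.75; starts at 1.4 to 1.55. Steel plate 190 by 240 by 8 mm, top about 92 mm above the bench when shut; 0.7 to 1.05 kg. Hinge friction (0.3 N m) holds it above about 1.25 rad; below that it falls by its own weight, taking some 3 to 8 N at the bar to hold. May read down to -0.005 when pressed shut.
- spray: Bystander: clear bottle with white cap, 64 mm diameter, 190 mm high; origin at its underside.
- screwdriver: Bystander: screwdriver lying on the bench.
- meter: Bystander: teal hand-held meter 150 by 80 by 35 mm lying flat.
- fan: Bystander: black square cooling fan 60 by 60 by 20 mm.
- drive: Bystander: flat metal drive 100 by 68 by 9 mm.
- roller (a point): White spring roller of the catch, inside the front wall's upper edge, middle of the box. At about 0.045 rad (bar some 11 mm too high) a nose under the lid meets it and the lid rests there, ajar. A downward push of about 9 to 12 N on the bar takes it on; the push eases on the way and only the last millimetre closes by itself. It then stays shut.
- stops: Two black soft-close plungers of 12 mm diameter on posts in the box's front corners, 200 mm apart; origin midway between their tops. The closing lid meets them 5.5 mm before it is shut (about 0.03 rad) and is slowed over that way; then they are at a hard end, on which the shut lid rests. Forcing it down there (over some 20 N at the bar) is to be avoided.
Mind the look-alikes: they are no part of the job. Leave any brown or red look-alike of the part that bears board_mid alone.

How it is judged:
By the outcome, as a careful person would: the job done as asked, in the order asked, and still so for the second after the job is handed in, with the robot touching nothing.
It also fails if it takes over 69 s, if anything falls off the work surface, if the arm or the gripper's body presses on something with over 40 N, if the wrist force passes 120 N, or if a joint passes its speed limit or range.

## Robot

A 6-joint arm with a two-finger parallel gripper is mounted at the origin on the work surface. World frame = base frame: x ahead of the robot, y to its left, z up, the work surface at z = 0. Lengths are in m, angles in rad, forces in N, time in s.
With the tool pointing down it reaches from about 0.375 to 0.825 m from the base axis. Payload 5.5 kg.
Tool frame: the origin (TCP) lies midway between the tips of the shut fingers; the grasp point (between the pads) lies 19 mm behind it; z points along the fingers, y is the direction in which the jaws open and shut (so a half turn about z gives the same grasp; the last joint's range is limited). The gripper opens to 85 mm and grips with 20 to 120 N. Pads are 22 mm wide; open, the fingers measure 114 mm over their backs; the gripper's body (76 mm by 85 mm) begins 54 mm behind the grasp point. The pads swing forward as they close: fully open they stand 13 mm farther back than shut.
Start: joints at [1.26, 0.314, -0.047, 1.21, 0, 1.571], TCP at [0.183, 0.571, 0.231] pointing down, gripper open.
Joint ranges: [-2.67, 2.67], [-0.69, 1.73], [-1.03, 1.25], [-2.08, 2.16], [-1.42, 1.45], [-3.14, 3.14]. Speed limits (rad/s): [2.39, 2.39, 3.01, 3.14, 3.14, 3.14].

## Interface

Orientations are given as [roll, pitch, yaw] about the fixed x, y, z axes, in that order (R = Rz(yaw) Ry(pitch) Rx(roll)).
In Python, from workcell import arm gives the robot as it stands. The module is installed in compiled form; this text tells all that it offers. Calls block until the motion is done:
- arm.goto(position, orientation): joint-space move of the TCP to a pose.
- arm.line_to(position, rate=0.15, attitude=None, f_stop=None): straight line of the TCP; attitude=None keeps the orientation; rate is the mean speed in m/s. With f_stop (N) it stops when the force on the tool has changed by that much, and returns True; else False.
- arm.move_joints(angles): joint-space move.
- arm.set_gripper(opening, force=None): opening from 0.0 (shut) to 1.0 (fully open); force is the grip in N (None keeps the last); returns when the fingers have stopped.
- arm.wait(seconds).
- arm.inverse_kinematics(position, orientation): joint angles nearest the present ones, or None.
- arm.get_state(): the state.
- arm.camera(name): name is "side" or "top"; returns the picture (384x512x3 uint8, red, green, blue); there is no depth.
- arm.get_calibration(name): a dict with "K" (3x3 intrinsics, pixels), "world_from_camera" (4x4, takes a point from camera to world coordinates). Camera axes: x right, y up, looking along -z (the intrinsics and any distortion apply to the point x, -y, -z); pixel columns grow to the right and rows downward; lengths in m; the calibration is good to about 2 mm. A picture is of the moment at which its call begins. get_calibration takes no time and is no camera call.
A pose or a line that the arm cannot do raises arm.IKError and nothing moves.
- arm.finish_job(): hands the job in, once; it reports no verdict.
The state is a dict: "clock": time; "q": joint angles; "dq": joint speeds; "effort": joint torques, N m; "eef_pos": TCP position; "eef_rot": TCP orientation; "ft_force": force on the tool from outside, world axes, zero at the start; "torque": the same for the moment, N m; "opening": opening from 0.0 (shut) to 1.0 (fully open).
Only numpy, scipy, OpenCV 4.12 (cv2) and the standard library are available. Lean on these libraries where they do the work, as an engineer would, in place of code of your own. Each camera call takes 0.05 s, during which the arm holds its last target.

## Working session

There is one attempt and no reset: what is moved stays moved. The work goes in short steps, each a Python script; the robot and the scene stay as the last script left them, time stands still between calls to the robot, and variables do not carry over. Pictures are saved under pics/ and viewed, and the job is handed in when it is done.

```bash
mkdir -p pics
python3 - <<'E'
from workcell import arm
import cv2,numpy as np
for n in("side","top"):
    im=arm.camera(n); cv2.imwrite(f"pics/{n}0.png",im[:,:,::-1])
    c=arm.get_calibration(n); print(n,{k:np.round(v,4).tolist() if not isinstance(v,str) else v for k,v in c.items()})
print(arm.get_state())
E
```

```text
side {'K': [[382.8548, 0.0, 255.0358], [0.0, 382.8548, 195.4589], [0.0, 0.0, 1.0]], 'world_from_camera': [[0.9734, 0.1486, -0.1741, 0.3458], [-0.2287, 0.5959, -0.7698, -0.8862], [-0.0107, 0.7892, 0.6141, 0.7713], [0.0, 0.0, 0.0, 1.0]]}
top {'K': [[347.6257, 0.0, 251.4846], [0.0, 347.6257, 196.2115], [0.0, 0.0, 1.0]], 'world_from_camera': [[-0.0249, 0.9961, -0.0843, 0.458], [-0.9997, -0.0251, -0.0017, -0.0088], [-0.0039, 0.0842, 0.9964, 1.193], [0.0, 0.0, 0.0, 1.0]]}
{'clock': 0.1, 'q': array([ 1.25997998e+00,  3.14172657e-01, -4.79654669e-02,  1.21021594e+00,
        8.81323693e-06,  1.57084150e+00]), 'dq': array([ 0.00064503, -0.00194173,  0.00251777,  0.0016459 , -0.00014367,
        0.00072263]), 'effort': array([-3.91997110e-04, -5.40765560e+01,  3.40542448e+01,  1.11986924e-02,
       -1.13267151e-04, -2.81260135e-06]), 'eef_pos': array([0.18333923, 0.57075466, 0.23051636]), 'eef_rot': array([-3.14003491e+00, -8.74286275e-06,  2.83073112e+00]), 'ft_force': array([ 0.13414888, -0.40927802,  0.38588171]), 'torque': array([0.00301863, 0.01121778, 0.04410981]), 'opening': 0.9996930813597368}
```

View pics/side0.png

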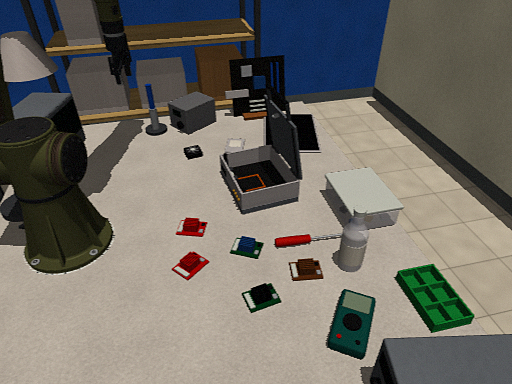

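View pics/top0.png

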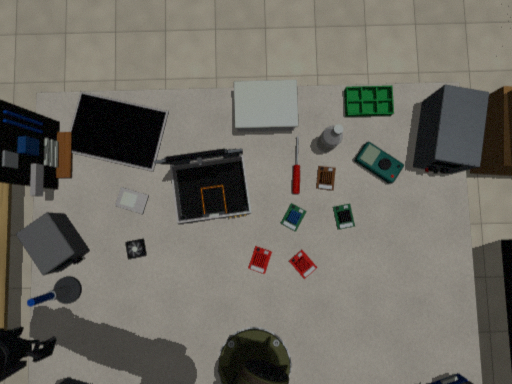

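Board candidates in the top view are blue sink (293,217), black (344,216), brown (326,178), red (260,260) and red (303,264). The green board with the blue sink at (293,217) fits, which is (247,246) in the side view. The box is at (210,187) with the lid near upright. I'll confirm this in a crop.

```bash
cat > h.py <<'E'
import numpy as np,cv2
from workcell import arm
C={n:arm.get_calibration(n) for n in("side","top")}
def undist(n,uv):
    c=C[n]; d=c.get("dist",c.get("distortion",None))
    p=cv2.undistortPoints(np.array(uv,float).reshape(-1,1,2),c["K"],d).reshape(-1,2)
    return p
def ray(n,uv):
    T=c=C[n]["world_from_camera"]; p=undist(n,uv)[0]
    d=T[:3,:3]@np.array([p[0],-p[1],-1]); return T[:3,3],d/np.linalg.norm(d)
def onz(n,uv,z):
    o,d=ray(n,uv); return o+d*(z-o[2])/d[2]
def tri(a,b):
    (o1,d1),(o2,d2)=ray("side",a),ray("top",b)
    A=np.stack([d1,-d2],1); t=np.linalg.lstsq(A,o2-o1,rcond=None)[0]
    p,q=o1+t[0]*d1,o2+t[1]*d2; return (p+q)/2,np.linalg.norm(p-q)
def proj(n,P):
    T=C[n]["world_from_camera"]; p=T[:3,:3].T@(np.array(P)-T[:3,3]); k=C[n]["K"]
    return np.array([k[0,0]*p[0]/-p[2]+k[0,2], k[1,1]*-p[1]/-p[2]+k[1,2]])
E
python3 - <<'E'
from h import *
t=cv2.imread("pics/top0.png");s=cv2.imread("pics/side0.png")
print(C["top"].keys())
a=cv2.resize(t[140:230,160:260],(600,540),interpolation=cv2.INTER_CUBIC); cv2.imwrite("pics/c1.png",a)
b=cv2.resize(t[195:240,270:315],(400,400),interpolation=cv2.INTER_CUBIC)
c=cv2.resize(s[225:270,225:270],(400,400),interpolation=cv2.INTER_CUBIC); cv2.imwrite("pics/c2.png",np.hstack([b,c]))
d=cv2.resize(s[90:215,210:310],(480,600),interpolation=cv2.INTER_CUBIC); cv2.imwrite("pics/c3.png",d)
E
```

```text
dict_keys(['K', 'world_from_camera'])
```

View pics/c1.png

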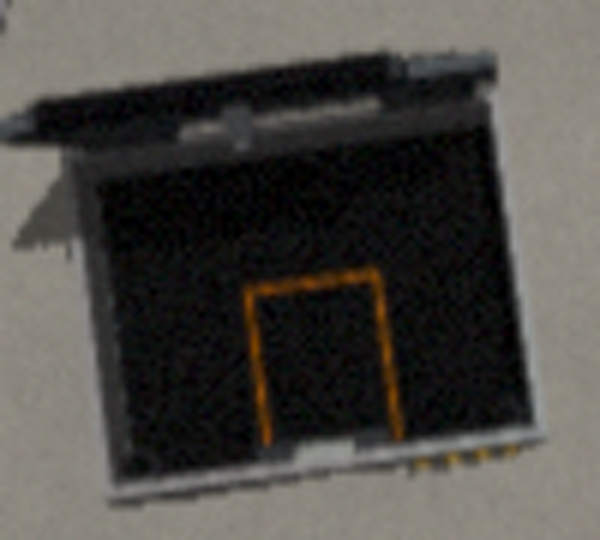

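View pics/c2.png

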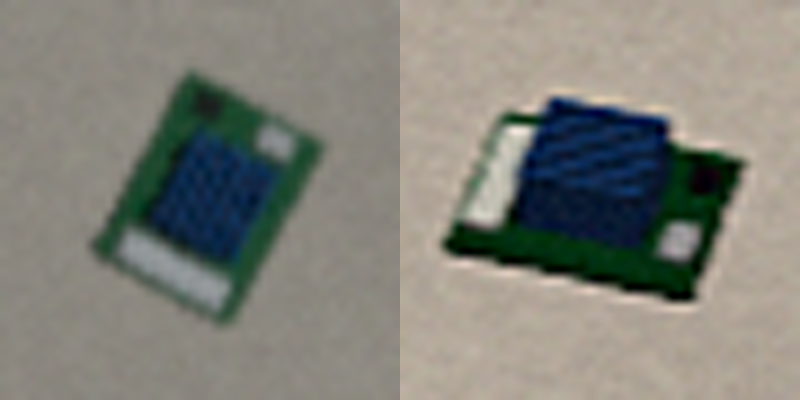

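View pics/c3.png

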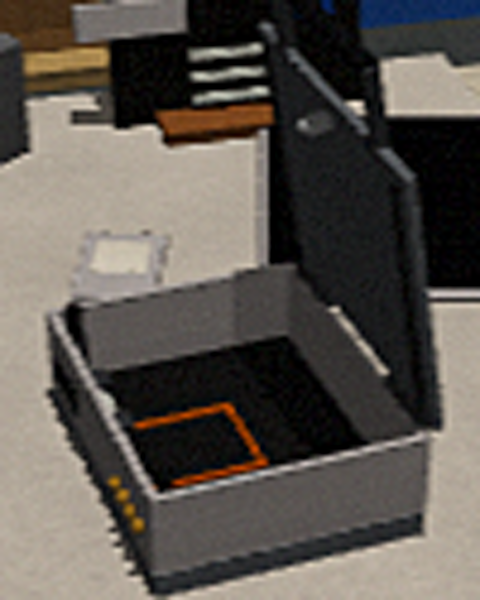

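The crop confirms the target: a green board with a blue finned sink at top (293,217). The box's front top corners are at about (178,222.5) and (250.8,212.5), and the nest's back rail corners are at about (201.5,187) and (223,185).

Run:
```python
from h import *
s=400/45
def T(l,z,o=(270,195),k=s): return [onz("top",((x+.5)/k+o[0]-.5,(y+.5)/k+o[1]-.5),z) for x,y in l]
c=T([(190,72),(325,147),(228,325),(95,248)],.004)
print("board c",np.round(c,4).tolist(), np.mean(c,0)); c=np.array(c)
for i in range(4): e=c[(i+1)%4]-c[i]; print(np.linalg.norm(e),np.degrees(np.arctan2(e[1],e[0])))
im=cv2.imread("pics/top0.png").astype(int)
def rect(n,f,z,roi):
    im=cv2.imread(f).astype(int); b,g,r=im[...,0],im[...,1],im[...,2]
    x0,y0,x1,y1=roi
    m=((b-r)>20)&(b>g) ; mm=np.zeros(m.shape,np.uint8); mm[y0:y1,x0:x1]=m[y0:y1,x0:x1]
    cn=max(cv2.findContours(mm,0,1)[0],key=cv2.contourArea); M=cv2.moments(mm,True); u=(M['m10']/M['m00'],M['m01']/M['m00'])
    print("sink",n,u,onz(n,u,z))
rect("top","pics/top0.png",.028,(270,195,315,240))
rim=np.array(T([(108,495),(545,435)],.08,(160,140),6)); e=rim[0]-rim[1]
print("rim",rim,np.linalg.norm(e),np.degrees(np.arctan2(e[1],e[0]))-90)
nb=np.array(T([(247,285),(380,270)],.025,(160,140),6)); e=nb[0]-nb[1]
print("nestback",nb,np.linalg.norm(e),np.degrees(np.arctan2(e[1],e[0]))-90)
# side view: box right-side rim corners (c3 scale 4.8, origin 210,90): front-left(50,315) front-right(155,498) back-right(432,435)
P=[onz("side",((x+.5)/4.8+209.5,(y+.5)/4.8+89.5),.08) for x,y in[(50,315),(155,498),(432,435)]]
print("side rim",np.round(P,4).tolist(),np.linalg.norm(P[0]-P[1]),np.linalg.norm(P[2]-P[1]))
P=[onz("side",((x+.5)/4.8+209.5,(y+.5)/4.8+89.5),.025) for x,y in[(230,405),(265,463)]]
print("side nestback",np.round(P,4).tolist())
```

```text
board c [[0.533, -0.1412, 0.004], [0.5028, -0.1921, 0.004], [0.4357, -0.1524, 0.004], [0.4663, -0.1025, 0.004]] [ 0.48444409 -0.14707326  0.004     ]
0.05916136286623761 -120.67874271042001
0.07800253099148084 149.41781168979196
0.058588719339817706 58.467682388481265
0.0771328890765456 -30.150892314154497
sink top (293.61764705882354, 216.65441176470588) [ 0.48436566 -0.14593172  0.028     ]
rim [[ 0.47512009  0.23133102  0.08      ]
 [ 0.50123968 -0.00214521  0.08      ]] 0.23493271244148842 6.383285659829099
nestback [[0.59206158 0.16399985 0.025     ]
 [0.59867073 0.08889161 0.025     ]] 0.07539845980182626 5.028791302402766
side rim [[0.4771, 0.2266, 0.08], [0.5064, -0.0002, 0.08], [0.6931, 0.0218, 0.08]] 0.22864850245488763 0.18804334141940413
side nestback [[0.593, 0.1639, 0.025], [0.6, 0.0905, 0.025]]
```

Run:
```python
from h import *
from scipy.optimize import least_squares
for n,roi in(("top",(185,175,235,225)),("side",(225,165,275,200))):
    im=cv2.imread(f"pics/{n}0.png").astype(int); b,g,r=im[...,0],im[...,1],im[...,2]
    m=(r-b>25); x0,y0,x1,y1=roi
    ys,xs=np.nonzero(m[y0:y1,x0:x1]); w=(r-b)[y0:y1,x0:x1][ys,xs]
    P=np.array([onz(n,(x+x0,y+y0),.025)[:2] for x,y in zip(xs,ys)])
    # analytic rectangle of rail mid-lines
    def f(p):
        a=p[2];q=(P-p[:2])@np.array([[np.cos(a),-np.sin(a)],[np.sin(a),np.cos(a)]])
        d=np.stack([q[:,0]-.0465,q[:,1]-.0365,q[:,1]+.0365]); 
        i=np.abs(d).argmin(0); return d[i,range(len(P))]
    s=least_squares(f,[.549,.121,.11],loss="soft_l1",f_scale=.002)
    print(n,len(P),s.x[:2],np.degrees(s.x[2]),np.sqrt(np.mean(s.fun**2)))
# front rim bright band in top
im=cv2.imread("pics/top0.png"); g=cv2.cvtColor(im,cv2.COLOR_BGR2GRAY)
pts=[]
for x in list(range(184,206))+list(range(218,248)):
    yc=222.5-(x-178)*10/72.8; col=g[int(yc)-8:int(yc)+9,x].astype(int)
    if x in(190,200,230,240): print(x,int(yc)-8,col)
```

```text
top 197 [0.54645765 0.12207124] 7.649541896271026 0.0037968216163507913
side 174 [0.54868574 0.12016339] 10.051830860785403 0.010662804402818903
190 212 [  9  14  17   6  18  18  39  88 126 100  58  98 134 138 136 139 135]
200 211 [ 13   0   6  14  13  24  58 101 116  68  89 134 136 135 137 136 135]
230 207 [ 19  12   7  14  19  29  91 139 126  81 102 121 135 135 135 138 139]
240 205 [ 14  11  15   7  13   9  38  91 132 105 104 113 132 136 138 137 133]
```

Run:
```python
from h import *
from scipy.optimize import least_squares
for n,roi in(("top",(196,180,230,214)),("side",(234,170,268,192))):
    im=cv2.imread(f"pics/{n}0.png").astype(int); b,g,r=im[...,0],im[...,1],im[...,2]
    x0,y0,x1,y1=roi
    ys,xs=np.nonzero((r-b>30)[y0:y1,x0:x1])
    P=np.array([onz(n,(x+x0,y+y0),.025)[:2] for x,y in zip(xs,ys)])
    def f(p,full=0):
        a=p[2];q=(P-p[:2])@np.array([[np.cos(a),-np.sin(a)],[np.sin(a),np.cos(a)]])
        d=np.stack([q[:,0]-.0465,q[:,1]-.0365,q[:,1]+.0365]); i=np.abs(d).argmin(0); return d[i,range(len(P))]
    x=[.549,.121,.11]
    for k in range(3):
        s=least_squares(f,x,loss="soft_l1",f_scale=.001); x=s.x; P=P[np.abs(f(x))<.005]
    print(n,len(P),s.x[:2],np.degrees(s.x[2]),np.sqrt(np.mean(f(x)**2)))
g=cv2.cvtColor(cv2.imread("pics/top0.png"),cv2.COLOR_BGR2GRAY).astype(float)
pts=[]
for x in list(range(184,203))+list(range(220,248)):
    yc=int(221.5-(x-178)*10/72.8); o=yc-6; col=g[o:yc+4,x]
    # rising crossing at 55
    i=np.nonzero((col[:-1]<55)&(col[1:]>=55))[0][0]; pts.append((x,o+i+(55-col[i])/(col[i+1]-col[i])))
Q=np.array([onz("top",p,.08)[:2] for p in pts])
l=cv2.fitLine(Q.astype(np.float32),cv2.DIST_HUBER,0,.001,.001).ravel(); print("inner front edge",l,np.degrees(np.arctan2(-l[0],l[1])))
```

```text
top 177 [0.54651403 0.12229922] 6.441239071237222 0.002287586695036973
side 104 [0.54840776 0.12140073] 5.7898337015993775 0.0026540334422793122
inner front edge [ 0.11771284 -0.99304765  0.49653557  0.10587496] -173.23987
```

Measurements agree: nest ≈ (0.548, 0.1215), box yaw ≈ 6.5°, board ≈ (0.4844, -0.1465), board yaw ≈ -30.5°. The board sizes (59×78 mm) and the rim (235 mm) also match. Next I'll check IK for the whole plan and estimate the bar and lid angle.

```bash
cat >> h.py <<'E'
YB=np.radians(6.5); X=np.array([np.cos(YB),np.sin(YB),0]); Y=np.array([-np.sin(YB),np.cos(YB),0]); Z=np.array([0,0,1.])
N=np.array([.548,.1215,.02]); H=N+.13*X; H[2]=.082
def bar(th,r=.24,H=H): return H+r*(-np.cos(th)*X+np.sin(th)*Z)+.006*(np.sin(th)*X+np.cos(th)*Z)
E
python3 - <<'E'
from h import *
for nm,p,y in[("retr",(.13,.40,.23),2.83),("brd",(.4844,-.1465,.15),np.radians(149.5)),("brd",(.4844,-.1465,.15),np.radians(-30.5)),("nest",(.548,.1215,.026),YB),("nest",(.548,.1215,.026),YB+np.pi),("nest hi",(.548,.1215,.2),YB)]:
    print(nm,np.round(arm.inverse_kinematics(p,[np.pi,0,y]),2))
for th in(1.5,1.2,.8,.4,0):
    for yw in(YB+np.pi/2,YB-np.pi/2):
        q=arm.inverse_kinematics(bar(th)-[0,0,.019],[np.pi,0,yw]); print(th,bar(th),None if q is None else np.round(q,2))
for th in(1.4,1.45,1.5,1.55):
    print(th,[np.round(proj(n,bar(th)+s*.07*Y),1).tolist() for n in("top","side") for s in(1,-1)])
im=cv2.imread("pics/top0.png"); 
c=cv2.resize(im[140:175,155:255],(800,280),interpolation=cv2.INTER_CUBIC)
d=cv2.resize(cv2.imread("pics/side0.png")[85:185,250:320],(210,300),interpolation=cv2.INTER_CUBIC)
out=np.zeros((600,800,3),np.uint8); out[:280]=np.clip(c*1.8,0,255);out[290:590,:210]=np.clip(d*1.8,0,255);cv2.imwrite("pics/c4.png",out)
E
```

```text
retr [ 1.26 -0.02 -0.45  1.15  0.    1.57]
brd [-0.29  0.19 -0.4   0.98  0.    0.24]
brd [-0.29  0.19 -0.4   0.98  0.   -2.9 ]
nest [ 0.22  0.41 -0.42  0.75  0.   -3.04]
nest [ 0.22  0.41 -0.42  0.75  0.    0.1 ]
nest hi [ 0.22  0.26 -0.2   1.12  0.   -3.04]
1.5 [0.66624304 0.13497209 0.32182322] [0.2  0.46 0.33 1.44 0.   1.66]
1.5 [0.66624304 0.13497209 0.32182322] [ 0.2   0.46  0.33  1.44  0.   -1.48]
1.2 [0.5963138  0.12700466 0.30786353] [0.21 0.32 0.09 1.34 0.   1.67]
1.2 [0.5963138  0.12700466 0.30786353] [ 0.21  0.32  0.09  1.34  0.   -1.47]
0.8 [0.51530605 0.11777499 0.2583457 ] [ 0.22  0.18 -0.21  1.19  0.    1.68]
0.8 [0.51530605 0.11777499 0.2583457 ] [ 0.22  0.18 -0.21  1.19  0.   -1.46]
0.4 [0.45985216 0.11145682 0.18098677] [ 0.24  0.12 -0.46  1.    0.    1.7 ]
0.4 [0.45985216 0.11145682 0.18098677] [ 0.24  0.12 -0.46  1.    0.   -1.45]
0 [0.4387071  0.10904765 0.088     ] [ 0.24  0.18 -0.63  0.77  0.    1.7 ]
0 [0.4387071  0.10904765 0.088     ] [ 0.24  0.18 -0.63  0.77  0.   -1.44]
1.4 [[168.4, 158.1], [222.9, 150.6], [267.2, 85.5], [285.5, 103.7]]
1.45 [[167.8, 153.4], [222.2, 145.9], [270.9, 84.5], [289.5, 102.6]]
1.5 [[167.1, 148.8], [221.6, 141.3], [274.5, 83.7], [293.4, 101.7]]
1.55 [[166.5, 144.1], [221.0, 136.7], [278.2, 83.0], [297.4, 100.9]]
```

View pics/c4.png

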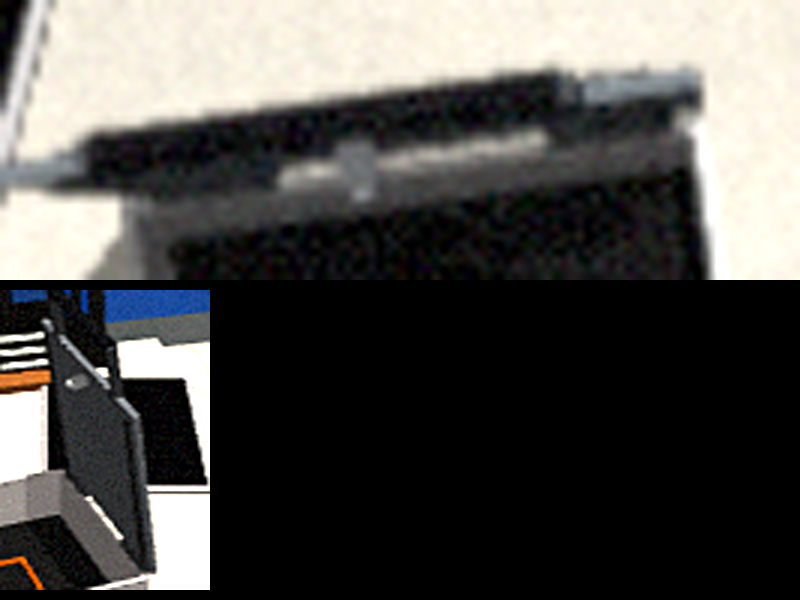

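The bar is the black strip in the top view, ends ≈ (168,159) and (223,151). That matches a lid angle of ≈ 1.40, and the side view agrees with the bracket near (285,104). Now the board pick.

Run:
```python
from h import *
pi=np.pi
arm.goto([.13,.40,.23],[pi,0,2.83])
yw=np.radians(149.5)
arm.goto([.4844,-.1465,.12],[pi,0,yw])
arm.line_to([.4844,-.1465,.045],rate=.15)
cv2.imwrite("pics/side1.png",arm.camera("side")[:,:,::-1])
print(arm.line_to([.4844,-.1465,.007],rate=.05,f_stop=6))
s=arm.get_state();print(s["clock"],s["eef_pos"],s["ft_force"])
arm.set_gripper(0.0,force=35)
s=arm.get_state();print(s["clock"],s["opening"],s["ft_force"])
arm.line_to([.4844,-.1465,.16],rate=.1)
s=arm.get_state();print(s["clock"],s["opening"],s["ft_force"])
cv2.imwrite("pics/side2.png",arm.camera("side")[:,:,::-1])
a=cv2.imread("pics/side1.png")[160:280,180:320];b=cv2.imread("pics/side2.png")[160:280,180:320]
cv2.imwrite("pics/c5.png",cv2.resize(np.hstack([a,b]),(800,343)))
```

```text
False
4.8083 [ 0.48459025 -0.14655607  0.00712966] [ 0.27565841 -0.26895028  0.14633713]
5.3333 0.389672169931979 [-0.24648758  0.52012769  3.7005553 ]
7.0167 0.38563301325136434 [-0.01052497  0.31923926 -1.82000547]
```

View pics/c5.png

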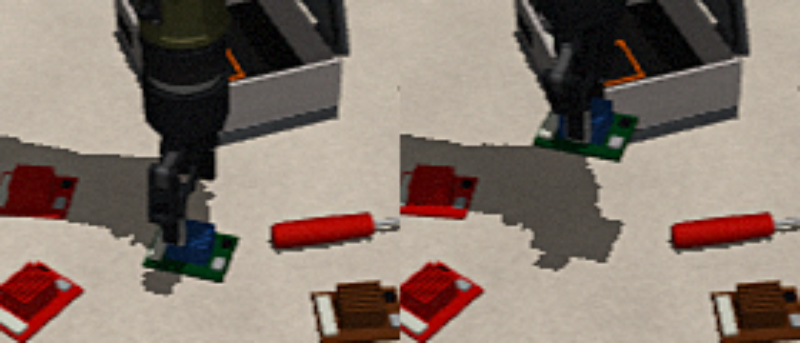

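Board held level (33 mm opening). Placing it.

Run:
```python
from h import *
pi=np.pi
arm.line_to([.53,.06,.2],rate=.2,attitude=[pi,0,YB+pi])
arm.line_to([N[0],N[1],.12],rate=.15)
t=cv2.imwrite("pics/top3.png",arm.camera("top")[:,:,::-1]);cv2.imwrite("pics/side3.png",arm.camera("side")[:,:,::-1])
s=arm.get_state();print(s["clock"],s["eef_pos"],s["eef_rot"],s["ft_force"],s["opening"])
a=cv2.resize(cv2.imread("pics/side3.png")[110:220,205:315],(400,400),interpolation=cv2.INTER_CUBIC)
b=cv2.resize(cv2.imread("pics/top3.png")[135:235,160:260],(400,400),interpolation=cv2.INTER_CUBIC)
cv2.imwrite("pics/c6.png",np.clip(np.hstack([a,b])*1.5,0,255))
```

```text
9.225 [0.5486115  0.12107393 0.12099569] [-3.14154149e+00  1.53175363e-03 -3.02889323e+00] [-0.02235378  0.10464944 -0.87675904] 0.39249022174719417[ WARN:0@5.287] global loadsave.cpp:1063 imwrite_ Unsupported depth image for selected encoder is fallbacked to CV_8U.
```

View pics/c6.png

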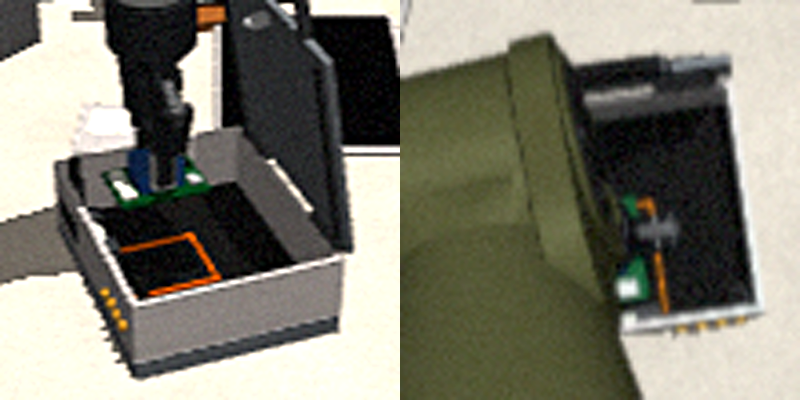

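Run:
```python
from h import *
print(arm.line_to([N[0],N[1],.040],rate=.12))
print(arm.line_to([N[0],N[1],.0265],rate=.03,f_stop=4))
s=arm.get_state();print(s["clock"],s["eef_pos"],s["ft_force"])
cv2.imwrite("pics/side4.png",arm.camera("side")[:,:,::-1])
a=cv2.resize(cv2.imread("pics/side4.png")[130:220,210:310],(800,600),interpolation=cv2.INTER_CUBIC)
cv2.imwrite("pics/c7.png",np.clip(a*1.5,0,255).astype(np.uint8))
```

```text
False
True
10.4917 [0.5481108  0.12155811 0.02721066] [ 0.33460843 -0.2432892   3.47862392]
```

View pics/c7.png

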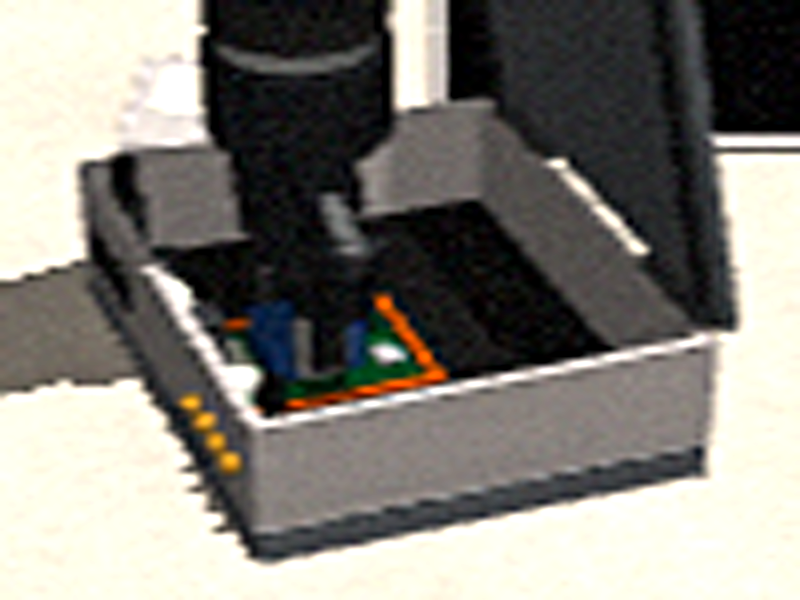

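The contact height matches a board flat on the floor, inside the rails. Releasing, rising and looking.

Run:
```python
from h import *
arm.set_gripper(0.75)
arm.line_to([N[0],N[1],.10],rate=.12)
arm.line_to([.45,.0,.25],rate=.2)
arm.goto([.40,-.12,.36],[np.pi,0,YB+np.pi/2])
t=arm.camera("top")[:,:,::-1];s=arm.camera("side")[:,:,::-1]
cv2.imwrite("pics/top5.png",t);cv2.imwrite("pics/side5.png",s)
st=arm.get_state();print(st["clock"],st["ft_force"],st["opening"])
a=cv2.resize(s[80:205,210:310],(400,500),interpolation=cv2.INTER_CUBIC);b=cv2.resize(t[135:235,160:260],(400,500),interpolation=cv2.INTER_CUBIC)
cv2.imwrite("pics/c8.png",np.clip(np.hstack([a,b])*1.6,0,255).astype(np.uint8))
```

```text
14.2 [-0.34949807 -0.09490099 -0.24945462] 0.7526577343932312
```

View pics/c8.png

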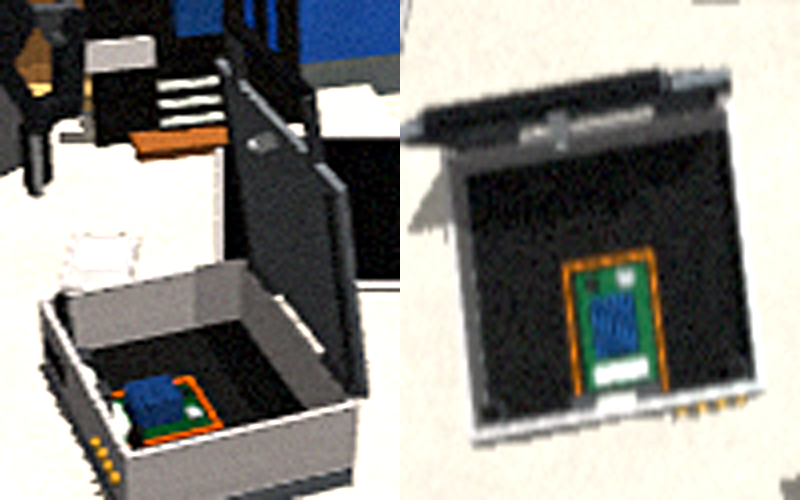

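The board lies flat inside the orange nest. Next, the lid angle from the grey plate edge and the bar strip.

Run:
```python
from h import *
g=cv2.cvtColor(cv2.imread("pics/top5.png"),cv2.COLOR_BGR2GRAY).astype(int)
for x in(180,195,210,236,240): print(x,142,g[142:172,x])
for th in(1.35,1.4,1.45):
    # columns: bar edges +-7mm along box x, plate front edge
    for yy in (.03,0,-.03): print(th,"bar",yy,[np.round(proj("top",bar(th)+yy*Y+k*.007*X),1).tolist() for k in(1,0,-1)])
    print("plate right",[np.round(proj("top",bar(th,.19)-.11*Y+k*.004*X),1).tolist() for k in(1,-1)])
```

```text
180 142 [156 161 159 156 157 155 156 157 161 160 160 145 105  36  19  14  17  14
  20  27  27  24  34  48  47  47  40  22   3   3]
195 142 [159 158 158 158 155 152 154 157 154 145 100  37  25  24  11   6  19  41
  82 117  79  61  49  42  40  26   8  13  14  15]
210 142 [162 162 162 162 162 159 159 144  84  29  18  19  12  15  23  37  77 105
  80  60  50  44  37  17   1   0  10   5   4  10]
236 142 [157 157 163 160 160 160 144 105  93  71  35  22  22  27  25  40  47  46
  43  16  13  16  19  21  13  17  19  22  19  19]
240 142 [161 161 159 158 160 151 125 101  81  50  35  56  96 109  87  61  49  49
  43  14  11   9  15  13   8   0   5  10   2   7]
1.35 bar 0.03 [[184.4, 158.0], [184.7, 160.6], [185.1, 163.3]]
1.35 bar 0 [[196.1, 156.4], [196.4, 159.0], [196.7, 161.7]]
1.35 bar -0.03 [[207.7, 154.8], [208.1, 157.4], [208.4, 160.1]]
plate right [[239.1, 151.5], [239.5, 154.4]]
1.4 bar 0.03 [[183.7, 153.3], [184.0, 156.0], [184.4, 158.6]]
1.4 bar 0 [[195.4, 151.7], [195.7, 154.3], [196.0, 157.0]]
1.4 bar -0.03 [[207.0, 150.1], [207.4, 152.7], [207.7, 155.4]]
plate right [[238.6, 148.0], [239.0, 150.9]]
1.45 bar 0.03 [[183.0, 148.6], [183.3, 151.3], [183.7, 154.0]]
1.45 bar 0 [[194.7, 147.0], [195.0, 149.7], [195.4, 152.3]]
1.45 bar -0.03 [[206.3, 145.4], [206.7, 148.1], [207.0, 150.7]]
plate right [[238.1, 144.5], [238.5, 147.4]]
```

Lid ≈ 1.397 rad, so the bar is at ≈ (0.642, 0.132, 0.319). I'll grip it from above.

Run:
```python
from h import *
b=bar(1.397);print(b)
o=[np.pi,0,YB+np.pi/2]
q=arm.inverse_kinematics([b[0],b[1],.40],o);print(q)
arm.line_to([.50,.05,.40],rate=.25)
arm.set_gripper(1.0)
arm.line_to([b[0],b[1],.385],rate=.2)
print(arm.line_to([b[0],b[1],b[2]-.019],rate=.08,f_stop=4))
s=arm.get_state();print(s["clock"],s["eef_pos"],s["ft_force"])
cv2.imwrite("pics/side6.png",arm.camera("side")[:,:,::-1])
cv2.imwrite("pics/top6.png",arm.camera("top")[:,:,::-1])
a=cv2.resize(cv2.imread("pics/side6.png")[60:160,230:330],(500,500),interpolation=cv2.INTER_CUBIC)
cv2.imwrite("pics/c9.png",np.clip(a*1.6,0,255).astype(np.uint8))
```

```text
[0.64180129 0.13218731 0.31942203]
[0.20312257 0.43836724 0.51198904 1.64441813 0.         1.66047249]
False
17.6917 [0.64211067 0.13224484 0.30108762] [ 0.3536632  -0.39224748 -0.44467669]
```

View pics/c9.png

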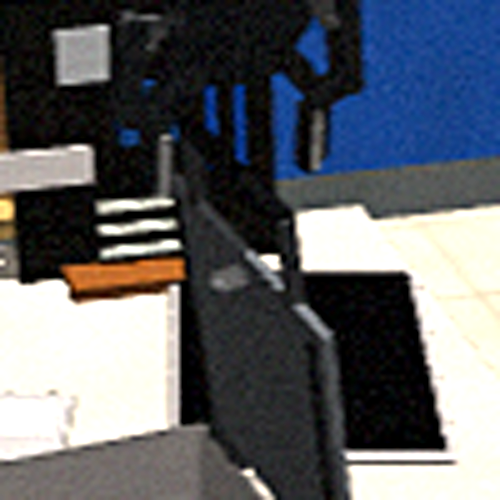

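The fingers straddle the bar, one on each side of the lid line. Closing.

Run:
```python
from h import *
arm.set_gripper(0.0,force=40)
s=arm.get_state();print(s["clock"],s["opening"],s["eef_pos"],s["ft_force"])
cv2.imwrite("pics/side7.png",arm.camera("side")[:,:,::-1])
a=cv2.resize(cv2.imread("pics/side7.png")[60:160,230:330],(500,500),interpolation=cv2.INTER_CUBIC)
cv2.imwrite("pics/c10.png",np.clip(a*1.6,0,255).astype(np.uint8))
```

```text
18.45 0.15072354665605972 [0.64179455 0.13219347 0.30050635] [-1.40083516 -0.1701527   0.47776457]
```

View pics/c10.png

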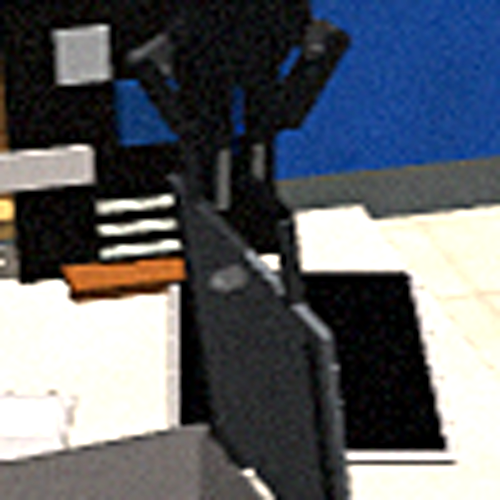

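The bar is gripped (≈13 mm). I'll lower it along the arc in small steps, watching the force.

```bash
cat >> h.py <<'E'
G=np.array([0,0,.019])
def fb():
    s=arm.get_state(); f=s["ft_force"]; return s,f@X,f@Y,f[2]
E
python3 - <<'E'
from h import *
for th in(1.3,1.2,1.1,1.0):
    arm.line_to(bar(th)-G,rate=.08)
    s,fx,fy,fz=fb(); p=s["eef_pos"]; e=p-(bar(th)-G)
    print(th,round(s["clock"],2),"F box",np.round([fx,fy,fz],1),"err mm",np.round(e*1e3,1),round(s["opening"],3))
cv2.imwrite("pics/side8.png",arm.camera("side")[:,:,::-1])
a=cv2.resize(cv2.imread("pics/side8.png")[60:210,200:320],(480,600),interpolation=cv2.INTER_CUBIC)
cv2.imwrite("pics/c11.png",np.clip(a*1.6,0,255).astype(np.uint8))
E
```

```text
1.3 18.94 F box [-2.1  0.2  4.5] err mm [-0.3 -0.1  0.5] 0.153
1.2 19.39 F box [-2.3 -1.1  4.1] err mm [ 0.  -0.1  0.2] 0.143
1.1 19.84 F box [-1.9 -1.7 -0.3] err mm [-0.3 -0.2 -0.5] 0.144
1.0 20.29 F box [-0.4 -2.5 -3.2] err mm [-0.3 -0.2 -0.7] 0.147
```

View pics/c11.png

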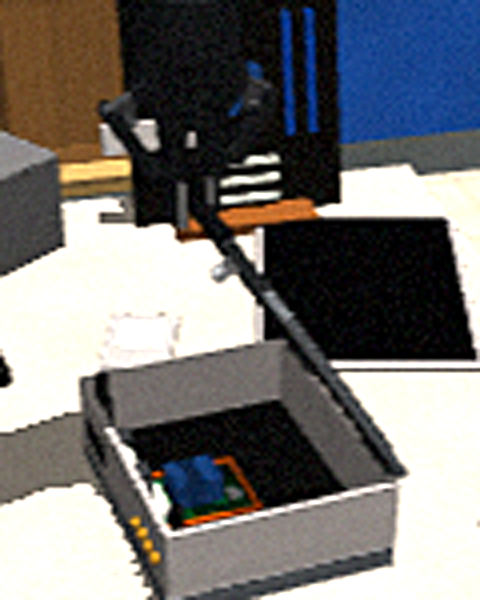

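The lid is following the arc at small forces. Continuing.

Run:
```python
from h import *
for th in(.9,.8,.7,.6,.5,.4,.3):
    arm.line_to(bar(th)-G,rate=.08)
    s,fx,fy,fz=fb(); e=s["eef_pos"]-(bar(th)-G)
    print(th,round(s["clock"],2),"F box",np.round([fx,fy,fz],1),"err mm",np.round(e*1e3,1),round(s["opening"],3))
    if np.linalg.norm([fx,fy,fz])>16: break
```

```text
0.9 20.79 F box [-0.2 -2.9 -4.2] err mm [-0.3 -0.2 -0.3] 0.152
0.8 21.24 F box [-0.6 -3.5 -2.3] err mm [-0.1 -0.1  0. ] 0.146
0.7 21.69 F box [-1.3 -4.2 -3.1] err mm [-0.3 -0.1 -0.2] 0.144
0.6 22.14 F box [-1.9 -4.1 -2.9] err mm [-0.2 -0.  -0.1] 0.148
0.5 22.59 F box [-2.  -4.8 -1.4] err mm [0.1 0.  0.3] 0.148
0.4 23.04 F box [-3.4 -4.8 -2. ] err mm [-0.1  0.   0.2] 0.146
0.3 23.49 F box [-4.9 -3.5 -1.5] err mm [-0.1  0.   0.4] 0.147
```

Run:
```python
from h import *
for th in(.2,.12,.08,.06,.05):
    arm.line_to(bar(th)-G,rate=.05 if th>.1 else .02)
    s,fx,fy,fz=fb(); e=s["eef_pos"]-(bar(th)-G)
    print(th,round(s["clock"],2),"F box",np.round([fx,fy,fz],1),"err mm",np.round(e*1e3,1),s["eef_pos"][2].round(4))
    if np.linalg.norm([fx,fy,fz])>16: break
cv2.imwrite("pics/side9.png",arm.camera("side")[:,:,::-1])
a=cv2.resize(cv2.imread("pics/side9.png")[110:220,200:310],(600,600),interpolation=cv2.INTER_CUBIC)
cv2.imwrite("pics/c12.png",np.clip(a*1.6,0,255).astype(np.uint8))
```

```text
0.2 24.12 F box [-4.  -3.9 -2.8] err mm [-0.3  0.   0.3] 0.1169
0.12 24.66 F box [-4.  -3.8 -2.9] err mm [-0.6 -0.1  0.1] 0.0978
0.08 25.29 F box [-5.2 -3.3 -3.2] err mm [-0.7 -0.1  0.1] 0.0883
0.06 25.68 F box [-5.2 -3.3 -1.7] err mm [-0.8 -0.1  0.1] 0.0835
0.05 25.95 F box [-4.9 -3.9 -3.4] err mm [-0.9 -0.1  0.1] 0.081
```

View pics/c12.png

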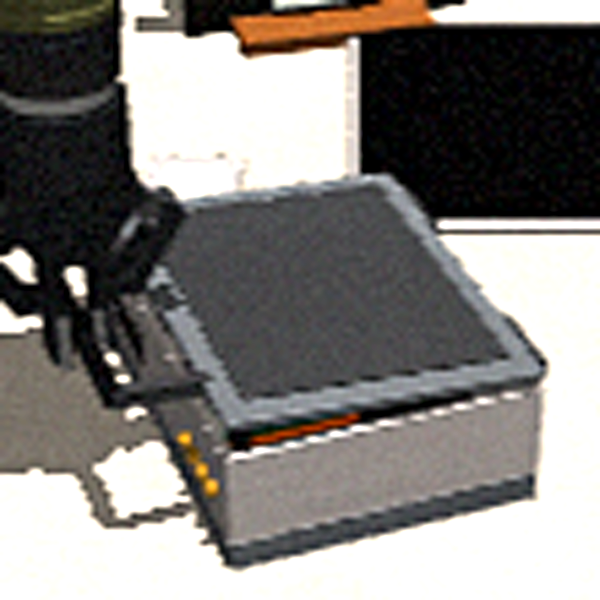

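Run:
```python
from h import *
th=.05
while th>.0:
    th-=.004
    arm.line_to(bar(th)-G,rate=.01,f_stop=12)
    s,fx,fy,fz=fb()
    print(round(th,3),round(s["clock"],2),np.round([fx,fy,fz],1),s["eef_pos"][2].round(4), ((bar(th)-G)[2]).round(4))
    if fz>13 or abs(fx)>15: break
```

```text
0.046 26.25 [-5.1 -3.2 -2.7] 0.0801 0.08
0.042 26.5 [-5.7 -3.7 -1.9] 0.0792 0.0791
0.038 26.75 [-6.5 -5.7 -2.4] 0.0782 0.0781
0.034 27.0 [-6.5 -4.2 -2.6] 0.0773 0.0772
0.03 27.25 [-5.8 -5.  -2.5] 0.0763 0.0762
0.026 27.5 [-6.5 -3.9 -2.2] 0.0754 0.0752
0.022 27.75 [-6.2 -3.1 -2. ] 0.0745 0.0743
0.018 28.0 [-6.9 -3.9  0.4] 0.0736 0.0733
0.014 28.25 [-6.8 -4.9  1. ] 0.0728 0.0724
0.01 28.5 [-7.9 -4.1  4.7] 0.0721 0.0714
0.006 28.75 [-8.6 -4.2  7. ] 0.0713 0.0704
0.002 29.0 [-8.8 -4.1  6.6] 0.0702 0.0695
-0.002 29.25 [-8.1 -3.1  5.1] 0.0692 0.0685
```

The roller contact came ≈ 6 mm lower than my nominal grip height, so the bar sits higher in the pads. The push peaked at about 7 N over the ‑3 N baseline and is now easing. The shut position should be at TCP z ≈ 0.063. I'll continue gently.

Run:
```python
from h import *
p=bar(-.002)-G-.0005*X
while p[2]>.0605:
    p=p-[0,0,.0007]
    hit=arm.line_to(p,rate=.008,f_stop=9)
    s,fx,fy,fz=fb()
    print(round(s["clock"],2),np.round([fx,fy,fz],1),s["eef_pos"][2].round(4),p[2].round(4),hit)
    if fz>12 or hit: break
```

```text
29.51 [-7.7 -3.7  4.1] 0.0686 0.0678 False
29.76 [-7.3 -3.9  3.8] 0.0679 0.0671 False
30.01 [-6.9 -2.7  2.1] 0.0671 0.0664 False
30.26 [-7.5 -5.2  3.1] 0.0663 0.0657 False
30.51 [-7.2 -3.9  0.9] 0.0655 0.065 False
30.76 [-7.2 -3.7  0.6] 0.0648 0.0643 False
31.01 [-6.9 -3.7  0.8] 0.0641 0.0636 False
31.26 [-8.1 -4.3  5.1] 0.0637 0.0629 False
31.51 [-10.1  -3.7  12.4] 0.0636 0.0622 False
```

The hard end was reached at z = 0.0636, 10.5 mm after roller contact, as expected for shut. I'll ease the push, release and lift clear.

Run:
```python
from h import *
p=arm.get_state()["eef_pos"].copy(); 
arm.line_to([p[0],p[1],.0635],rate=.008)
s,*f=fb();print(np.round(f,1),s["eef_pos"])
arm.set_gripper(.4)
s,*f=fb();print(np.round(f,1),s["opening"])
arm.line_to([p[0],p[1],.16],rate=.08)
s,*f=fb();print(np.round(f,1))
arm.line_to([.40,-.10,.25],rate=.2)
arm.wait(.3)
for n in("side","top"): cv2.imwrite(f"pics/{n}10.png",arm.camera(n)[:,:,::-1])
a=cv2.resize(cv2.imread("pics/side10.png")[120:220,200:310],(660,600),interpolation=cv2.INTER_CUBIC)
cv2.imwrite("pics/c13.png",np.clip(a*1.6,0,255).astype(np.uint8))
print(fb()[0]["clock"])
for th in (0,.045): print(th,[np.round(proj("side",bar(th)+s*.07*Y),1).tolist() for s in(1,-1)],[np.round(proj("side",bar(th,.19)+s*.12*Y),1).tolist() for s in(1,-1)])
```

```text
[-5.2 -5.3 -0.3] [0.43751877 0.10893031 0.0641319 ]
[-0.5  1.3  0.6] 0.39974929592087616
[-0.1  0.  -0.1]
35.2417
0 [[208.2, 162.5], [219.7, 186.4]] [[218.9, 152.2], [240.6, 192.3]]
0.045 [[208.1, 159.7], [219.6, 183.4]] [[218.8, 150.0], [240.7, 189.9]]
```

View pics/c13.png

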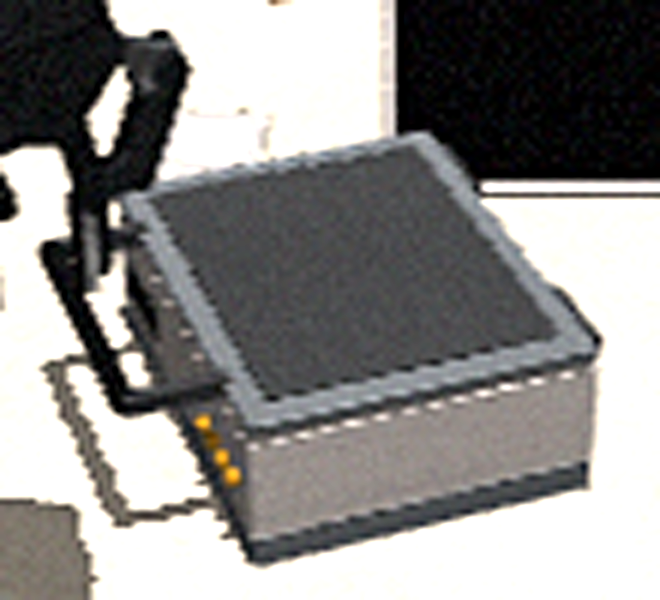

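View pics/top10.png

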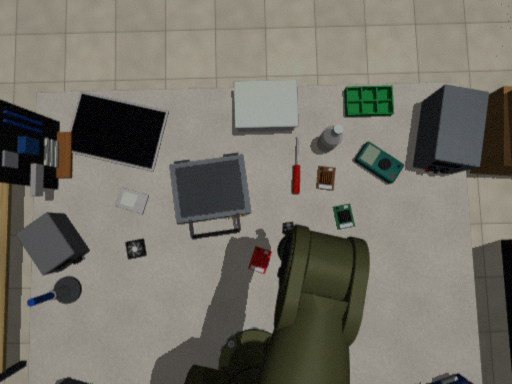

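The bar's right end at (220.3,187.2) matches the predicted shut position (219.7,186.4), against 183.4 if ajar. As one more check I'll touch the bar lightly from above with the fingers shut.

Run:
```python
from h import *
b=bar(0); arm.set_gripper(0.0)
arm.line_to([b[0],b[1],.16],rate=.15)
arm.line_to([b[0],b[1],.105],rate=.06,f_stop=6)
for lim in (3,6):
    h=arm.line_to([b[0],b[1],.088],rate=.008,f_stop=lim); s,*f=fb(); print(h,s["eef_pos"][2],np.round(f,1))
arm.line_to([b[0],b[1],.16],rate=.1)
arm.line_to([.40,-.05,.25],rate=.2); arm.wait(.3)
im=arm.camera("side")[:,:,::-1];cv2.imwrite("pics/side11.png",im)
print(fb()[0]["clock"],np.round(fb()[1:],1))
```

```text
True 0.09474770875222885 [-0.1 -0.4  4.7]
True 0.09470988995841256 [-1.8  0.5  6.8]
42.2167 [ 0.3  0.5 -1.1]
```

View pics/side11.png

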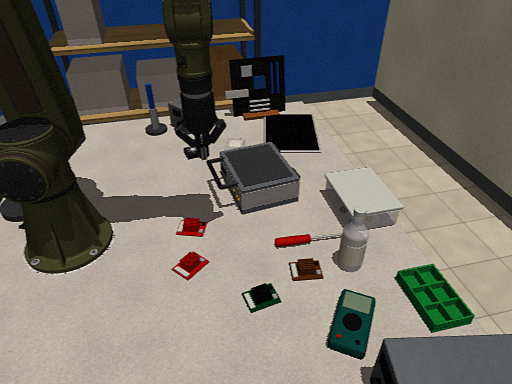

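The bar's top touched at 94.7 mm, where fully shut should be 95 mm, and it is rigid. The arm is clear and everything else is where it was. Handing in.

```bash
python3 -c "
from workcell import arm
arm.finish_job()"
```

```text
the job is handed in; nothing more can be done
```

I put the blue-sink board flat in the orange nest, swung the lid down while gripping its bar, pressed it past the catch to the hard end, and handed the job in. The clock was at about 42 s.

- **Board:** it touched down at the expected height (27.2 mm against 27.1 mm). The pictures after release showed it inside all visible rails.
- **Lid:** the push read about 7 N at its peak, roughly 10 N above the baseline. It then eased, and force rose at the hard end 10.5 mm after the roller contact. The highest reading there was about 12 N.
- **Shut check:** after release, a light touch on top of the bar found it at 94.7 mm against 95 mm for fully shut, and it did not give. The side view also matched shut rather than ajar.
- **Other items:** they look unmoved in the last pictures, and the arm was clear of everything.
- **One disagreement:** the bar sat about 6 mm higher in the pads than I had assumed. I saw this from the late roller contact and allowed for it.

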